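# Line up the rod-handle blanks and set the air valve

## Task

Nudge the three bored rod-handle blanks along their lanes until all of them stand in an even row, square and flush against the air rack's manifold bar. Then take the crank knob of the red hand wheel, close the valve clockwise right to its stop, open it again by exactly two full turns, and finish while still holding the crank knob firmly between the fingers, keeping the wheel still there. Leave the blanks in their row and everything else on the bench where it is.

Things in the scene. Friction and masses are not known exactly. Their poses are not given: they have to be found in the camera images.
- rack: fixed plywood tray 220 x 166 mm, floor 12 mm thick; origin under its centre on the bench, x along the lanes to the manifold bar, z up. Three lanes 42 mm wide centred at y = -50, 0, +50 mm, parted by dark ribs 8 mm wide, tops 24 mm above the bench; floor from x = -110 to +80 mm, open at -x. May stand left or right on the bench, the valve on the other side
- bar_face (a point): middle of the flat face of the rack's aluminium manifold bar, 29 mm above the bench, at x = +80 mm, y = 0 in the rack's frame, same axes as the rack. The bar closes the lanes' far end; it is 166 mm wide, 30 mm thick, its top 56 mm above the bench. A blank flush against it has its centre 35 mm before this face (x = +45 mm in the rack's frame)
- valve (a joint): turning of the red hand wheel about its vertical axis, rad: 0 = shut against its stop, growing as it opens (anticlockwise seen from above), 6.283 per turn, upper stop 18.9. It starts about 0.25 to 1.1 turns open and stays where it is left; turning it takes about 0.13 N m (2 to 3 N at the crank knob)
- crank_knob: black upright crank knob, 20 mm diameter, 44 mm high, origin at its centre, 115 mm above the bench. Stands on the red wheel's rim 55 mm from the wheel's axis and spins freely about its own upright axis, so it can be carried round while gripped, the gripper not turning. Wheel 132 mm across at the knob; rim and spokes end 88 mm, boss under the knob 91 mm, hub 94 mm above the bench
- valve_axis (a point): point on the wheel's vertical axis at the height of the knob's centre, 115 mm above the bench; fixed to the brass valve, does not turn with the wheel; x along the pipe, z up. The direction from here to the knob makes an angle with this x axis equal to joint valve (anticlockwise from above): shut, the knob lies on +x, and again after each full turn
- blank_a_center (a point): centre (half-way up) of the pale wood rod-handle blank, a loose block 70 mm long (its x), 34 mm wide and high, about 60 g, a dark bore in each end; lies on the tray floor alone in one lane (any of the three), 35 to 75 mm short of the bar, slightly askew; centre 29 mm above the bench
- blank_b_center (a point): centre (half-way up) of the mid-brown wood rod-handle blank, a loose block 70 mm long (its x), 34 mm wide and high, about 60 g, a dark bore in each end; lies on the tray floor alone in one lane (any of the three), 35 to 75 mm short of the bar, slightly askew; centre 29 mm above the bench
- blank_c_center (a point): centre (half-way up) of the reddish wood rod-handle blank, a loose block 70 mm long (its x), 34 mm wide and high, about 60 g, a dark bore in each end; lies on the tray floor alone in one lane (any of the three), 35 to 75 mm short of the bar, slightly askew; centre 29 mm above the bench
- spool_red: bystander, loose: red thread spool, 38 mm diameter, 40 mm high, standing between rack and valve; origin on its underside
- spool_green: bystander, loose: green thread spool, 38 mm diameter, 40 mm high, standing beyond them; origin on its underside
- jar: bystander, loose: amber lacquer jar, 60 mm diameter, 80 mm high; origin on its underside
- tip_cup: bystander, loose: blue ceramic cup, 72 mm diameter, 100 mm high, with thin bamboo tips standing up to 190 mm; origin on its underside
- brush: bystander, loose: brush lying on the right side of the bench; origin on its underside
- hammer: bystander, loose: hammer lying on the left side of the bench; origin on its underside
- whetstone: bystander, loose: grey whetstone 60 x 150 x 25 mm, lying front left; origin on its underside

How it is judged:
On the way, in this order (a step that is already met when the one before it is completed fails the run):
1. all three blanks stand flush against the manifold bar (x of blank_a_center in the frame of rack between 0.042 and 0.049 m and y of blank_a_center in the frame of rack between -0.075 and 0.075 m and z of each of blank_a_center, blank_b_center, blank_c_center in the frame of rack below 0.034 m and angle between the x axis of each of blank_a_center, blank_b_center, blank_c_center and the x axis of rack, either way round below 0.08 rad and x of blank_b_center in the frame of rack between 0.042 and 0.049 m and y of blank_b_center in the frame of rack between -0.075 and 0.075 m and x of blank_c_center in the frame of rack between 0.042 and 0.049 m and y of blank_c_center in the frame of rack between -0.075 and 0.075 m and linear speed of each of blank_a, blank_b, blank_c below 0.02 m/s), for 0.2 s.
2. the valve is closed to its stop (within 0.1 rad), the blanks still in their row (x of blank_a_center in the frame of rack between 0.042 and 0.049 m and y of blank_a_center in the frame of rack between -0.075 and 0.075 m and z of each of blank_a_center, blank_b_center, blank_c_center in the frame of rack below 0.034 m and angle between the x axis of each of blank_a_center, blank_b_center, blank_c_center and the x axis of rack, either way round below 0.08 rad and x of blank_b_center in the frame of rack between 0.042 and 0.049 m and y of blank_b_center in the frame of rack between -0.075 and 0.075 m and x of blank_c_center in the frame of rack between 0.042 and 0.049 m and y of blank_c_center in the frame of rack between -0.075 and 0.075 m and value of joint valve below 0.1 rad), for 0.2 s.
At the end, for the whole second after the job is handed in: All three blanks rest flush (within 3 mm) and square (0.08 rad) against the manifold bar in the lanes; the valve stands still, open two turns from its stop (12.57 +- 0.25 rad); the crank knob is between the fingers (within 14 mm of its axis, 30 mm of its centre), held with over 4 N (all of step 1 and value of joint valve between 12.316 and 12.816 rad and velocity of joint valve between -0.1 and 0.1 rad/s and horizontal distance between the grasp point and crank_knob below 0.014 m and distance between the grasp point and crank_knob below 0.03 m and contact force between the fingers and crank_knob above 4 N); the arm keeps its last pose, push and grip.
It fails at once if a bystander is moved more than 25 mm (distance of any of spool_red, spool_green, jar, tip_cup, brush, hammer, whetstone from where it was at the start of the episode above 0.025 m).
It also fails if it takes over 69 s, if anything falls off the work surface, if the arm or the gripper's body presses on something with over 40 N, if the wrist force passes 120 N, or if a joint passes its speed limit or range.

## Robot

A 6-joint arm with a two-finger parallel gripper is mounted at the origin on the work surface. World frame = base frame: x ahead of the robot, y to its left, z up, the work surface at z = 0. Lengths are in m, angles in rad, forces in N, time in s.
With the tool pointing down it reaches from about 0.35 to 0.775 m from the base axis. Payload 5.5 kg.
Tool frame: the origin (TCP) lies on the centre line of the jaws, within the pads' length; the fingertips stand 22 mm ahead of it and the grasp point (between the pads) lies 3 mm ahead of it; z points along the fingers, x is the direction in which the jaws open and shut, and the axes are right-handed (so a half turn about z gives the same grasp; the last joint's range is limited). The gripper opens to 85 mm and grips with 20 to 120 N. Pads are 22 mm wide; open, the fingers measure 114 mm over their backs; the gripper's body (76 mm by 85 mm) begins 54 mm behind the grasp point. The pads swing forward as they close: fully open they stand 13 mm farther back than shut.
Start: joints at [1.151, 0.313, 0.046, 1.304, 0, 1.431], TCP at [0.159, 0.553, 0.253] pointing down, gripper open.
Joint ranges: [-2.76, 2.76], [-0.86, 1.69], [-1.03, 1.26], [-2.2, 2.34], [-1.47, 1.5], [-3.14, 3.14]. Speed limits (rad/s): [2.57, 2.57, 3.14, 3.14, 3.14, 3.14].

## Interface

Orientations are given as a unit quaternion [x, y, z, w].
In Python, from station import * gives the robot as it stands. Calls block until the motion is done:
- reach(position, orientation): joint-space move of the TCP to a pose.
- servo_line(position, attitude=None, max_speed=0.15): straight line of the TCP; attitude=None keeps the orientation; max_speed is the mean speed in m/s.
- move_joints(angles): joint-space move.
- set_gripper(opening, grip_force=None): finger opening in m; grip_force is the grip in N (None keeps the last); returns when the fingers have stopped.
- hold(seconds).
- inverse_kinematics(position, orientation): joint angles nearest the present ones, or None.
- get_obs(): the state.
- snapshot(name): name is "scene" or "top" or "wrist"; returns a dict with "color" (400x640x3 uint8, red, green, blue), "camera_matrix" (3x3 intrinsics, pixels), "R" (3x3) and "t" (3): a world point X has camera coordinates R X + t. Camera axes: x right, y down, z forward; pixel columns grow to the right and rows downward; lengths in m; the calibration is good to about 2 mm. A picture is of the moment at which its call begins. There is no depth.
A pose or a line that the arm cannot do raises Unreachable and nothing moves.
- sign_off(): hands the job in, once; it reports no verdict.
The state is a dict: "t": time; "qpos": joint angles; "joint_velocities": joint speeds; "effort": joint torques, N m; "tool_pos": TCP position; "eef_rot": TCP orientation; "ft_force": force on the tool from outside, world axes, zero at the start; "wrist_torque": the same for the moment, N m; "opening": finger opening in m.
Only numpy, scipy, OpenCV 4.12 (cv2) and the standard library are available. Lean on these libraries where they do the work, as an engineer would, in place of code of your own. Each camera call takes 0.05 s, during which the arm holds its last target.

## Working session

There is one attempt and no reset: what is moved stays moved. The work goes in short steps, each a Python script; the robot and the scene stay as the last script left them, time stands still between calls to the robot, and variables do not carry over. Pictures are saved under pics/ and viewed, and the job is handed in when it is done.

```bash
ls; mkdir -p pics; python3 - <<'E'
from station import *
import cv2,pickle
o=get_obs(); print(o['t'],o['tool_pos'],o['eef_rot'],o['opening'])
d={}
for n in ["scene","top","wrist"]:
    s=snapshot(n); d[n]=s; cv2.imwrite(f"pics/{n}0.png",s["color"][:,:,::-1]); print(n,s["camera_matrix"].tolist(),s["R"].tolist(),s["t"].tolist())
pickle.dump(d,open("s0.pkl","wb"))
E
```

```text
pics
0.0 [0.15858715 0.55220375 0.2523965 ] [ 7.98796730e-01  6.01600300e-01 -8.21223876e-04  4.34054552e-04] 0.08497650546267801
scene [[440.97896689698274, 0.0, 325.4230325341446], [0.0, 440.97896689698274, 198.24818368254776], [0.0, 0.0, 1.0]] [[-0.6607123071480324, 0.7506375276396503, -0.0015966471611283475], [0.609097929323598, 0.5348833822043482, -0.5855761948161338], [-0.4387014470876854, -0.387869913167637, -0.8106157972692738]] [0.3278429710498425, -0.26853269884058373, 1.5464837356987184]
top [[379.71481113841884, 0.0, 316.02559903497985], [0.0, 379.71481113841884, 195.37741736783133], [0.0, 0.0, 1.0]] [[0.016919266254986885, -0.9998074505490041, 0.009939831794015933], [-0.9905467499413174, -0.018114373614729732, -0.13597428304366485], [0.1361281550968996, -0.007545282979879136, -0.9906625026186605]] [-0.003750771511514431, 0.5388499332920692, 1.3004170321371753]
wrist [[297.1122244484598, 0.0, 327.38957292322203], [0.0, 297.1122244484598, 201.24196135513898], [0.0, 0.0, 1.0]] [[0.2766639689081749, 0.9609656233005293, -0.0014557275163706253], [0.9132543379668162, -0.26245578910830425, 0.3115822089727368], [0.29903772754080604, -0.0875330200447968, -0.9502180843938237]] [-0.5742238263293524, -0.039875886483268605, 0.38052481595993515]
```

```bash
ls pics
```

```text
scene0.png
top0.png
wrist0.png
```

View pics/scene0.png

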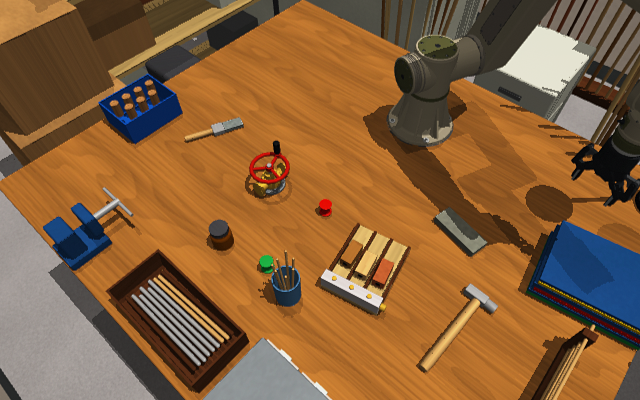

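View pics/top0.png

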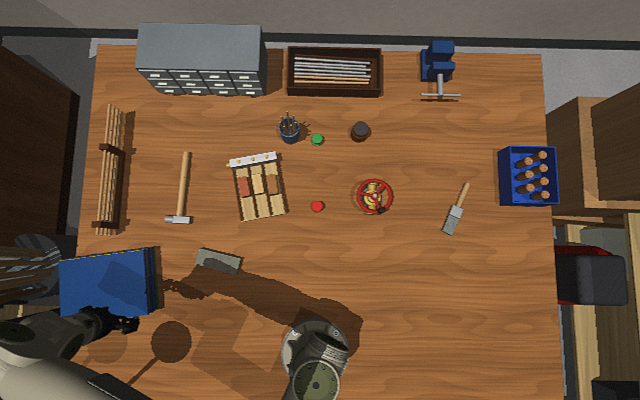

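View pics/wrist0.png

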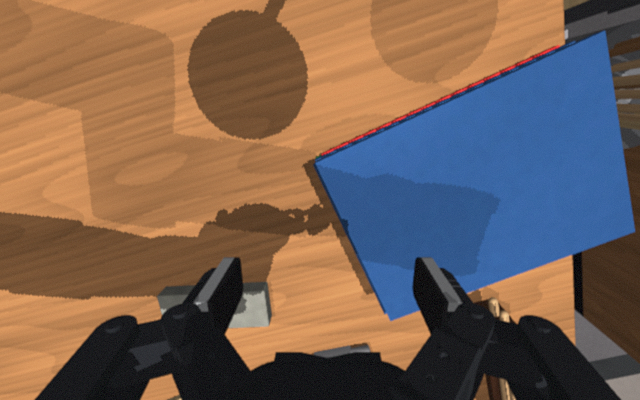

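```bash
python3 - <<'E'
import cv2
t=cv2.imread("pics/top0.png"); s=cv2.imread("pics/scene0.png")
cv2.imwrite("pics/ct_rack.png",cv2.resize(t[140:232,215:305],None,fx=6,fy=6,interpolation=cv2.INTER_CUBIC))
cv2.imwrite("pics/cs_rack.png",cv2.resize(s[215:320,310:420],None,fx=5.5,fy=5.5,interpolation=cv2.INTER_CUBIC))
a=cv2.resize(t[165:225,345:405],None,fx=6,fy=6,interpolation=cv2.INTER_CUBIC)
b=cv2.resize(s[135:205,240:300],None,fx=6,fy=6,interpolation=cv2.INTER_CUBIC)
import numpy as np
im=np.zeros((420,730,3),np.uint8); im[:360,:360]=a; im[:420,370:]=b
cv2.imwrite("pics/c_valve.png",im)
E
```

```text
(no output)
```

View pics/ct_rack.png

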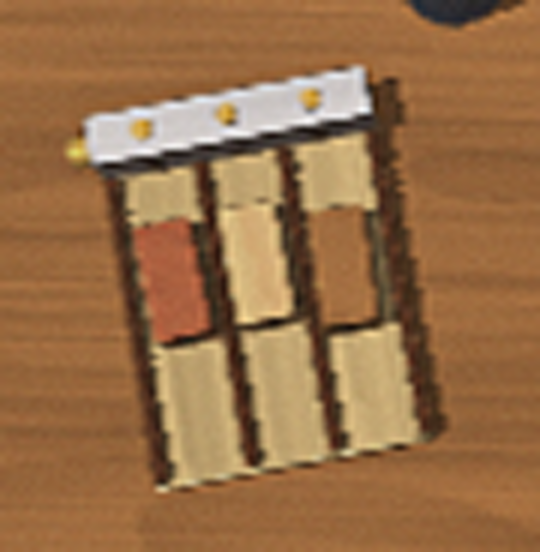

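View pics/cs_rack.png

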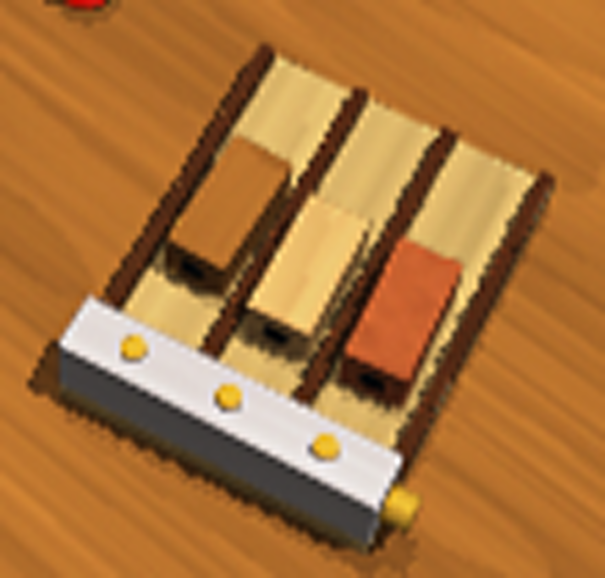

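View pics/c_valve.png

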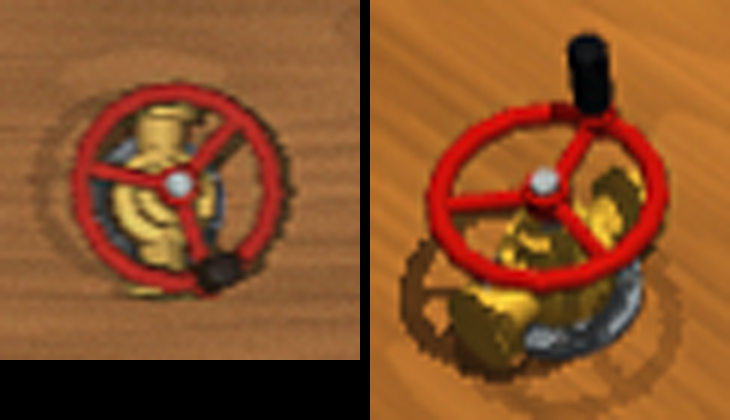

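```bash
cat > vis.py <<'E'
import numpy as np,pickle
from scipy.optimize import least_squares
def proj(s,X):
    X=np.atleast_2d(X); c=X@np.array(s["R"]).T+s["t"]; u=c@np.array(s["camera_matrix"]).T
    return u[:,:2]/u[:,2:]
def back(s,uv,z):
    K=np.array(s["camera_matrix"]);R=np.array(s["R"]);t=np.array(s["t"])
    d=R.T@np.linalg.solve(K,[uv[0],uv[1],1]);o=-R.T@t
    return o+d*(z-o[2])/d[2]
def uncrop(p,f,ox,oy): return np.array([(p[0]+.5)/f-.5+ox,(p[1]+.5)/f-.5+oy])
E
python3 - <<'E'
from vis import *
d=pickle.load(open("s0.pkl","rb"));T=d["top"];S=d["scene"]
t=lambda p:uncrop(p,6,215,140); s=lambda p:uncrop(p,5.5,310,215)
obs=[(T,t((88,118)),(.11,.083,.056)),(T,t((362,68)),(.11,-.083,.056)),(T,t((372,113)),(.08,-.083,.056)),(T,t((93,165)),(.08,.083,.056)),
(S,s((92,298)),(.08,-.083,.056)),(S,s((60,345)),(.11,-.083,.056)),(S,s((403,460)),(.08,.083,.056)),(S,s((380,510)),(.11,.083,.056)),
(S,s((268,48)),(-.11,-.075,.024)),(S,s((362,92)),(-.11,-.025,.024)),(S,s((450,131)),(-.11,.025,.024)),(S,s((547,179)),(-.11,.075,.024)),
(T,t((163,482)),(-.11,.075,.024)),(T,t((252,464)),(-.11,.025,.024)),(T,t((338,447)),(-.11,-.025,.024))]
def W(p,X): c,n=np.cos(p[2]),np.sin(p[2]); return np.array([p[0]+c*X[0]-n*X[1],p[1]+n*X[0]+c*X[1],X[2]])
f=lambda p:np.concatenate([proj(c,W(p,X))[0]-uv for c,uv,X in obs])
r=least_squares(f,[.55,.2,0.1]);print("rack",r.x);print(np.round(f(r.x).reshape(-1,2),1).tolist())
p=r.x
def loc(q): c,n=np.cos(p[2]),np.sin(p[2]);e=q[:2]-p[:2]; return np.round([c*e[0]+n*e[1],-n*e[0]+c*e[1]],4)
for nm,sc,tc in [("brown",[(240,138),(290,170),(222,268),(170,235)],[(313,207),(367,207),(377,318),(325,327)]),("pale",[(318,196),(370,225),(308,335),(250,303)],[(220,205),(272,203),(292,315),(240,325)]),("red",[(408,240),(461,263),(405,382),(347,357)],[(135,225),(188,217),(212,335),(158,343)])]:
    print(nm,"S",loc(np.mean([back(S,s(q),.046) for q in sc],0)),"T",loc(np.mean([back(T,t(q),.046) for q in tc],0)))
    print([loc(back(S,s(q),.046)).tolist() for q in sc])
tv=lambda q:uncrop(q,6,345,165); sv=lambda q:uncrop((q[0]-370,q[1]),6,240,135)
print("hub T",back(T,tv((180,183)),.094),"S",back(S,sv((545,180)),.094))
# wheel rim ellipse centre
print("rim T",back(T,tv((181,189)),.088),"S",back(S,sv((547,197)),.084))
print("knob top T",back(T,tv((222,272)),.137),"S",back(S,sv((587,44)),.137), "base S",back(S,sv((594,106)),.093))
E
```

```text
rack [0.57054737 0.21332047 0.20804495]
[[-1.3, -0.7], [-0.4, -1.0], [-0.5, -0.4], [-0.8, -0.3], [-1.2, -0.1], [-1.1, 0.5], [0.1, -0.1], [-0.9, 0.8], [1.7, -0.3], [0.3, -1.0], [0.3, -0.7], [-0.9, -1.8], [0.4, 0.4], [-0.4, 0.7], [-0.7, 0.8]]
brown S [-0.0046 -0.0488] T [-0.0054 -0.053 ]
[[-0.0391, -0.0616], [-0.035, -0.0315], [0.0296, -0.0358], [0.0262, -0.0662]]
pale S [0.0064 0.001 ] T [ 0.006  -0.0019]
[[-0.0286, -0.0129], [-0.0266, 0.0163], [0.041, 0.0161], [0.0396, -0.0155]]
red S [0.0062 0.0508] T [0.0046 0.0472]
[[-0.0282, 0.036], [-0.0295, 0.0636], [0.0404, 0.0665], [0.0422, 0.0372]]
hub T [ 0.53559189 -0.19144092  0.094     ] S [ 0.53434147 -0.19046566  0.094     ]
rim T [ 0.53302553 -0.19297384  0.088     ] S [ 0.53619773 -0.18865573  0.084     ]
knob top T [ 0.48135574 -0.20695207  0.137     ] S [ 0.4817693  -0.20821441  0.137     ] base S [ 0.48315642 -0.20759008  0.093     ]
```

```bash
cat > push.py <<'E'
from station import *
import numpy as np
from scipy.spatial.transform import Rotation as Ro
P=np.array([0.57054737,0.21332047,0.20804495]); c,n=np.cos(P[2]),np.sin(P[2])
def W(x,y,z): return [P[0]+c*x-n*y,P[1]+n*x+c*y,z]
ex=np.array([c,n,0]);ey=np.array([-n,c,0])
qs=[]
for sg in(1,-1):
    xt=sg*ey; zt=np.array([0,0,-1.]); yt=np.cross(zt,xt); qs.append(Ro.from_matrix(np.c_[xt,yt,zt]).as_quat())
def best(pos):
    b=[]
    for q in qs:
        j=inverse_kinematics(pos,list(q))
        if j is not None: b.append((np.abs(np.array(j)-get_obs()['qpos']).max(),q,j))
    return min(b,key=lambda a:a[0])
def fx():
    return float(np.dot(get_obs()['ft_force'],ex))
def rx():
    e=get_obs()['tool_pos']-np.array([P[0],P[1],0]); return float(e@ex),float(e@ey),float(get_obs()['tool_pos'][2])
E
python3 - <<'E'
from push import *
set_gripper(0.010,20)
p=W(-.08,.05,.13); m=best(p); q=list(m[1]); print(m)
reach(p,q); print(get_obs()['t'])
servo_line(W(-.08,.05,.050),q,0.2); f0=get_obs()['ft_force'];print(rx(),f0,get_obs()['opening'],get_obs()['t'])
import cv2
s=snapshot("wrist");cv2.imwrite("pics/w1.png",s["color"][:,:,::-1])
s=snapshot("scene");cv2.imwrite("pics/s1.png",cv2.resize(s["color"][180:340,290:450,::-1],None,fx=3.5,fy=3.5,interpolation=cv2.INTER_CUBIC))
E
```

```text
(np.float64(1.3161602065588918), array([0.62986213, 0.77670696, 0.        , 0.        ]), array([ 0.3230677 ,  0.3170731 , -0.26090473,  0.9928185 ,  0.        ,
        0.11502275]))
2.5417
(-0.07991699529983157, 0.050612247142039546, 0.05038806550903061) [-0.52437541 -0.51518752  0.10940423] 0.009643562392791794 3.0917
```

View pics/s1.png

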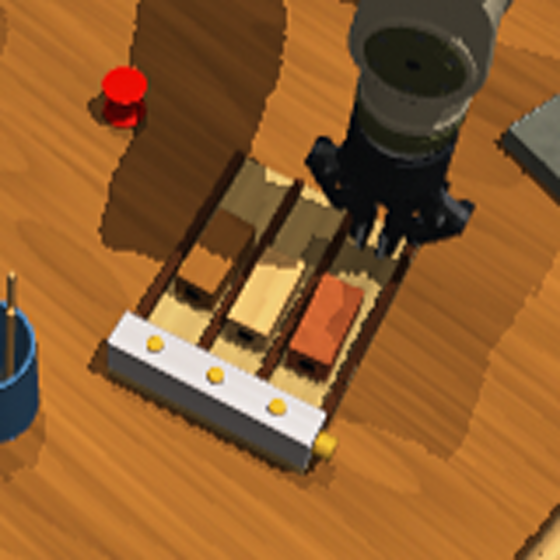

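View pics/w1.png

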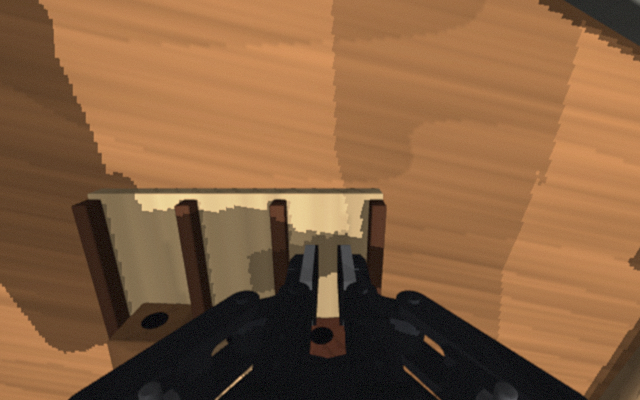

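The fingers stand centred in the red blank's lane, behind its rear bore (wrist px ~322,336). I'll push it now.

```bash
cat >> push.py <<'E'
def push(y,q):
    servo_line(W(-.025,y,.050),q,0.10); f0=fx()
    x=-.025; log=[]
    servo_line(W(-.008,y,.050),q,0.05); x=-.008
    while x<.010:
        f=fx()-f0; log.append((round(x,4),round(f,1)))
        if f<-6: break
        x+=.0015; servo_line(W(x,y,.050),q,0.03)
    print(log,f0,rx(),get_obs()['t'])
E
python3 - <<'E'
from push import *
q=list(qs[0]);
q=list(get_obs()['eef_rot']) if False else list(min(qs,key=lambda a:-abs(np.dot(a,get_obs()['eef_rot']))))
push(.05,q)
E
```

```text
[(-0.008, -0.6), (-0.0065, -0.2), (-0.005, 0.2), (-0.0035, -0.9), (-0.002, -5.4), (-0.0005, -9.6)] -0.11111067792841423 (-0.003447670977389804, 0.050004847177777256, 0.04981201839151123) 5.6333
```

```bash
python3 - <<'E'
from push import *
import cv2
q=list(min(qs,key=lambda a:-abs(np.dot(a,get_obs()['eef_rot']))))
y0=.05
for y in(0,-.05):
    servo_line(W(-.075,y0,.050),q,0.2)
    servo_line(W(-.075,y,.058),q,0.2)
    servo_line(W(-.07,y,.050),q,0.1)
    push(y,q); y0=y
servo_line(W(-.06,y0,.050),q,0.2)
servo_line(W(-.09,y0,.19),q,0.25)
s=snapshot("scene");cv2.imwrite("pics/s2.png",cv2.resize(s["color"][200:320,310:430,::-1],None,fx=4.5,fy=4.5,interpolation=cv2.INTER_CUBIC))
s=snapshot("top");cv2.imwrite("pics/t2.png",cv2.resize(s["color"][140:232,215:305,::-1],None,fx=6,fy=6,interpolation=cv2.INTER_CUBIC))
print(get_obs()['t'])
E
```

```text
[(-0.008, 0.7), (-0.0065, 0.5), (-0.005, 1.7), (-0.0035, 0.1), (-0.002, -4.6), (-0.0005, -7.9)] -0.7911858295041546 (-0.003363088776912462, 5.23830728787732e-07, 0.04978913848165845) 9.15
[(-0.008, 0.0), (-0.0065, 0.3), (-0.005, 0.6), (-0.0035, 0.4), (-0.002, -4.6), (-0.0005, -8.2)] -0.48469547501907545 (-0.003329712010145995, -0.04997801955076425, 0.04975250515597486) 12.6667
13.9417
```

View pics/s2.png

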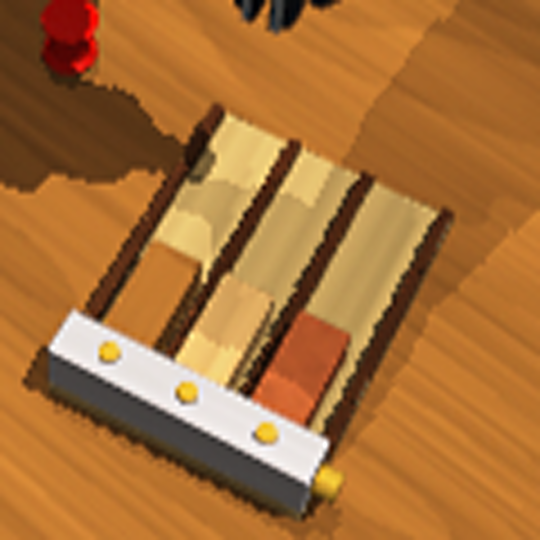

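View pics/t2.png

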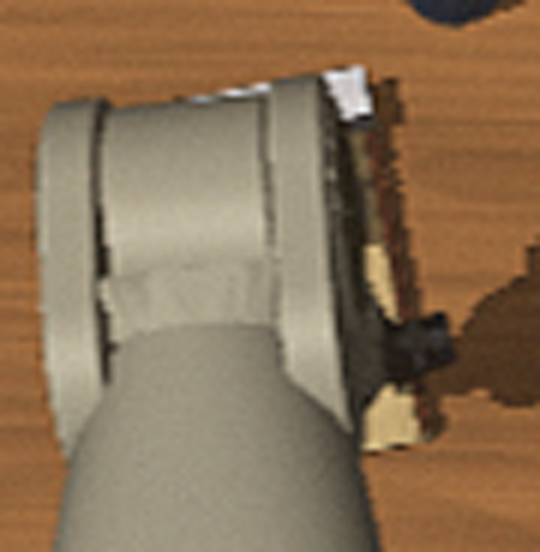

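```bash
python3 - <<'E'
from push import *
import cv2
A=np.array([.5352,-.191]);K=np.array([.4820,-.2075])
def qy(a):
    return list(Ro.from_matrix(np.array([[np.cos(a),np.sin(a),0],[np.sin(a),-np.cos(a),0],[0,0,-1]])).as_quat())
lim=np.array([[-2.76,2.76],[-.86,1.69],[-1.03,1.26],[-2.2,2.34],[-1.47,1.5],[-3.14,3.14]])
res=[]
for a in np.radians(np.arange(0,360,15)):
    m=9
    for t in np.radians(np.arange(0,360,45)):
        j=inverse_kinematics([A[0]+.055*np.cos(t),A[1]+.055*np.sin(t),.121],qy(a))
        if j is None: m=-1;break
        j=np.array(j);m=min(m,(j-lim[:,0]).min(),(lim[:,1]-j).min())
    j=inverse_kinematics([*K,.121],qy(a)); res.append((round(m,2),round(np.degrees(a)),None if j is None else np.round(j,2).tolist()))
for r in sorted(res,key=lambda r:-r[0])[:10]: print(r)
print(get_obs()['qpos'])
E
```

```text
(np.float64(0.7), 0, [-0.56, 0.3, -0.31, 0.96, 0.0, 1.01])
(np.float64(0.7), 15, [-0.56, 0.3, -0.31, 0.96, 0.0, 0.75])
(np.float64(0.7), 30, [-0.56, 0.3, -0.31, 0.96, 0.0, 0.49])
(np.float64(0.7), 45, [-0.56, 0.3, -0.31, 0.96, 0.0, 0.23])
(np.float64(0.7), 60, [-0.56, 0.3, -0.31, 0.96, 0.0, -0.04])
(np.float64(0.7), 75, [-0.56, 0.3, -0.31, 0.96, 0.0, -0.3])
(np.float64(0.7), 90, [-0.56, 0.3, -0.31, 0.96, 0.0, -0.56])
(np.float64(0.7), 105, [-0.56, 0.3, -0.31, 0.96, 0.0, -0.82])
(np.float64(0.7), 120, [-0.56, 0.3, -0.31, 0.96, 0.0, -1.08])
(np.float64(0.7), 135, [-0.56, 0.3, -0.31, 0.96, 0.0, -1.34])
[ 1.31337929e-01  2.26813618e-01 -2.32354746e-01  1.11457860e+00
  3.97619480e-05 -7.66838582e-02]
```

```bash
cat >> push.py <<'E'
A=np.array([.5352,-.191]);K=np.array([.4820,-.2075])
def qy(a):
    return list(Ro.from_matrix(np.array([[np.cos(a),np.sin(a),0],[np.sin(a),-np.cos(a),0],[0,0,-1]])).as_quat())
QV=qy(np.radians(60))
E
python3 - <<'E'
from push import *
import cv2,pickle
set_gripper(0.07,60)
reach([*K,.20],QV); o=get_obs();print(o['t'],o['tool_pos'])
d={}
for nm in("wrist","top"):
    s=snapshot(nm);d[nm]=s;cv2.imwrite(f"pics/{nm}3.png",s["color"][:,:,::-1])
cv2.imwrite("pics/t3c.png",cv2.resize(d["top"]["color"][140:232,215:305,::-1],None,fx=6,fy=6,interpolation=cv2.INTER_CUBIC))
pickle.dump(d,open("s3.pkl","wb"))
E
```

```text
15.8667 [ 0.48213036 -0.20662401  0.19995332]
```

View pics/wrist3.png

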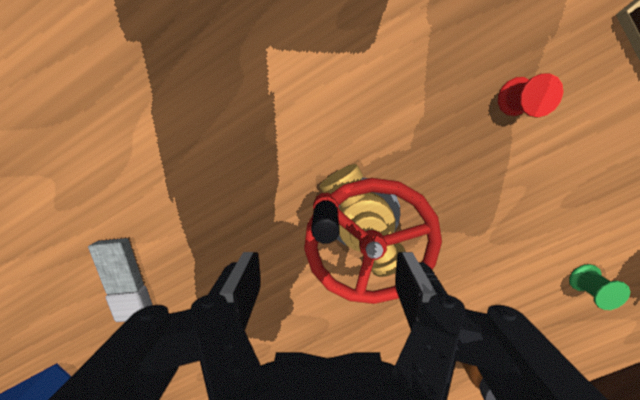

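View pics/t3c.png

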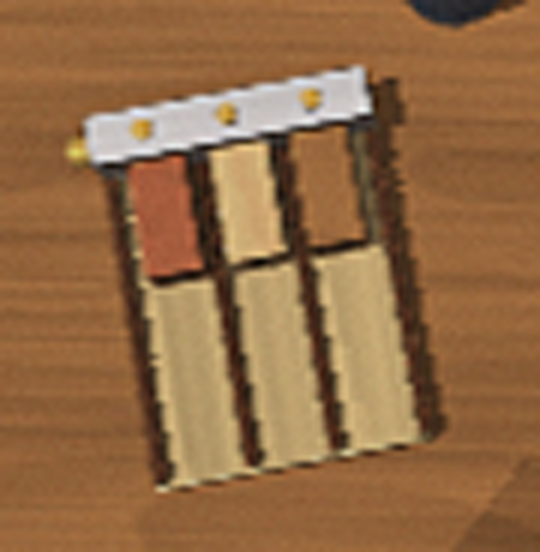

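The three blanks are flush in the top view. The wrist view shows the knob's top at about (326,229) and the hub at (373,250). I'll check those positions, then descend.

```bash
python3 - <<'E'
from push import *
from vis import back
import cv2,pickle
d=pickle.load(open("s3.pkl","rb"))
k=back(d["wrist"],(326,229),.137);print("knob",k,"hub",back(d["wrist"],(373,250),.094))
if np.hypot(*(k[:2]-K))<.008:
    servo_line([*K,.121],QV,0.12)
    f0=get_obs()['ft_force']
    set_gripper(0.0,60); o=get_obs();print(o['t'],o['opening'],o['tool_pos'],o['ft_force']-f0)
    s=snapshot("wrist");cv2.imwrite("pics/w4.png",s["color"][:,:,::-1])
    s=snapshot("scene");cv2.imwrite("pics/s4.png",cv2.resize(s["color"][110:210,220:330,::-1],None,fx=5,fy=5))
E
```

```text
knob [ 0.48120869 -0.20720665  0.137     ] hub [ 0.53397067 -0.19183277  0.094     ]
17.2917 0.018827721491900453 [ 0.48198857 -0.20787029  0.12165084] [-2.8746266  -0.20985883  4.99428246]
```

View pics/w4.png

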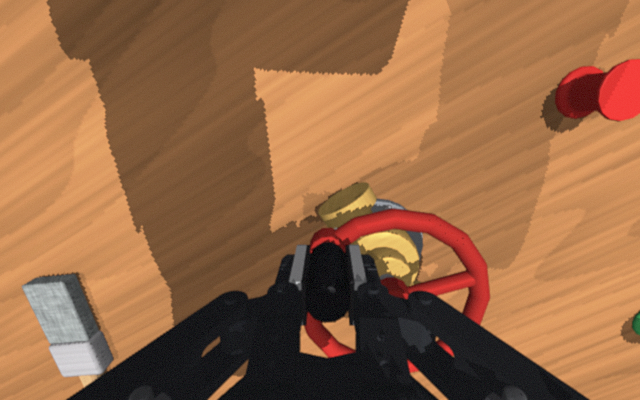

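View pics/s4.png

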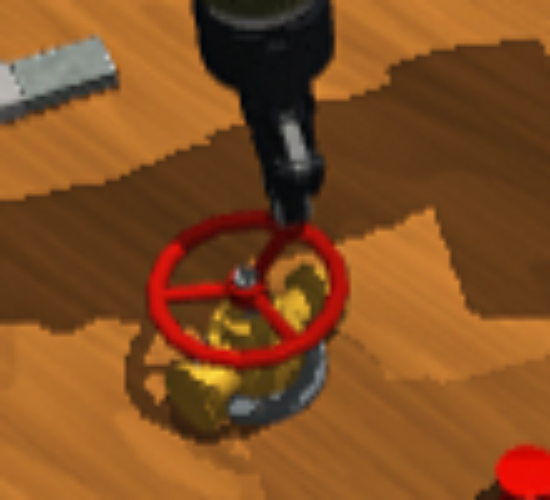

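The knob sits between the pads at an opening of 18.8 mm. Next I turn it clockwise under force guard.

```bash
cat >> push.py <<'E'
R=.0555
def ang(p=None):
    p=get_obs()['tool_pos'] if p is None else p
    return float(np.arctan2(p[1]-A[1],p[0]-A[0]))
def step(th,v=.12):
    servo_line([A[0]+R*np.cos(th),A[1]+R*np.sin(th),.121],QV,v)
    o=get_obs(); u=np.array([np.cos(th),np.sin(th)]); t=np.array([-u[1],u[0]]); F=o['ft_force'][:2]
    p=o['tool_pos']; lag=(th-ang(p)+np.pi)%(2*np.pi)-np.pi
    return float(F@t),float(F@u),lag,float(np.hypot(*(p[:2]-A))),o['opening']
E
python3 - <<'E'
from push import *
th=ang();print(th,get_obs()['t'])
for i in range(5):
    th-=np.radians(12); print(round(th,3),np.round(step(th),4))
print(get_obs()['t'])
open("th","w").write(str(th))
E
```

```text
-2.834433840520279 17.3917
-3.044 [-1.7879  3.7204  0.0083  0.0559  0.0186]
-3.253 [-2.5405  3.4803  0.0139  0.0559  0.0185]
-3.463 [-1.2803  3.4917  0.016   0.056   0.0186]
-3.672 [-2.9001  3.3095  0.0182  0.0559  0.0184]
-3.882 [-2.6083  2.9258  0.0194  0.0558  0.0189]
18.6417
```

```bash
python3 - <<'E'
from push import *
import cv2
s=snapshot("scene");cv2.imwrite("pics/s5.png",cv2.resize(s["color"][110:210,220:330,::-1],None,fx=5,fy=5))
o=get_obs();print(o['tool_pos'],o['ft_force'],o['opening'])
E
```

```text
[ 0.49466071 -0.15265606  0.12164866] [-1.11554553  3.46059681  7.10011086] 0.018178457038410055
```

View pics/s5.png

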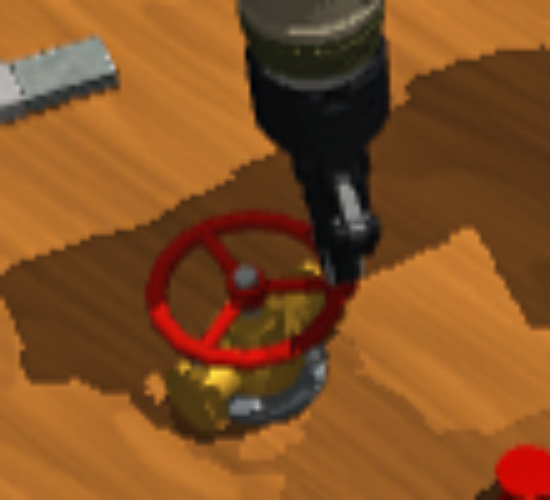

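```bash
python3 - <<'E'
from push import *
th=float(open("th").read()); log=[]
while th>-10.2:
    th-=np.radians(12); r=step(th); log.append((round(th,2),*np.round(r[:3],2).tolist()))
    open("th","w").write(str(th))
    if r[0]>7 or r[2]<-.08: break
print(*log,sep="\n");print(get_obs()['t'],ang(),np.round(r,4))
E
```

```text
(np.float64(-4.09), -2.62, 3.94, 0.02)
(np.float64(-4.3), -1.76, 3.2, 0.02)
(np.float64(-4.51), -2.51, 2.88, 0.02)
(np.float64(-4.72), -2.36, 1.79, 0.03)
(np.float64(-4.93), -2.74, -0.06, 0.03)
(np.float64(-5.14), -2.3, -0.23, 0.03)
(np.float64(-5.35), -1.81, -1.37, 0.03)
(np.float64(-5.56), -2.21, -3.19, 0.03)
(np.float64(-5.77), -1.31, -4.05, 0.03)
(np.float64(-5.98), -2.04, -4.31, 0.03)
(np.float64(-6.19), -2.78, -4.95, 0.03)
(np.float64(-6.39), 21.39, -3.79, -0.12)
21.6917 0.004163136291373364 [ 2.13867e+01 -3.79020e+00 -1.15900e-01  5.40000e-02  1.85000e-02]
```

```bash
python3 - <<'E'
from push import *
import cv2
th=-6.34; print(np.round(step(th),3)); hold(0.4); o=get_obs();z=ang();print("zero",z,o['ft_force'],o['t'])
open("zero","w").write(str(z))
s=snapshot("scene");cv2.imwrite("pics/s6.png",cv2.resize(s["color"][110:210,220:330,::-1],None,fx=5,fy=5))
s=snapshot("top");cv2.imwrite("pics/t6.png",cv2.resize(s["color"][145:235,335:425,::-1],None,fx=6,fy=6,interpolation=cv2.INTER_CUBIC))
E
```

```text
[11.459 -3.796 -0.065  0.054  0.019]
zero 0.00809701400951348 [-3.26292704 12.18268074 12.65719305] 22.3417
```

View pics/s6.png

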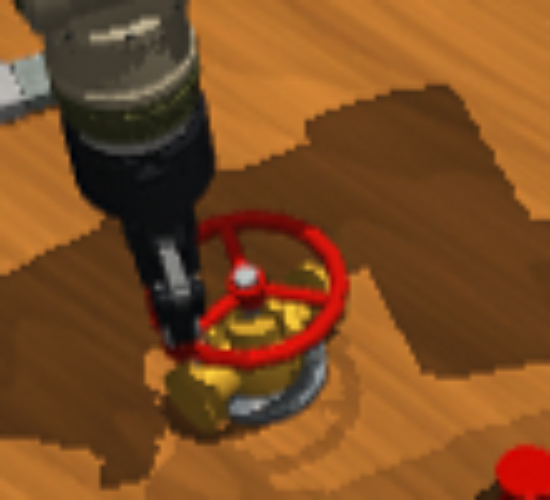

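View pics/t6.png

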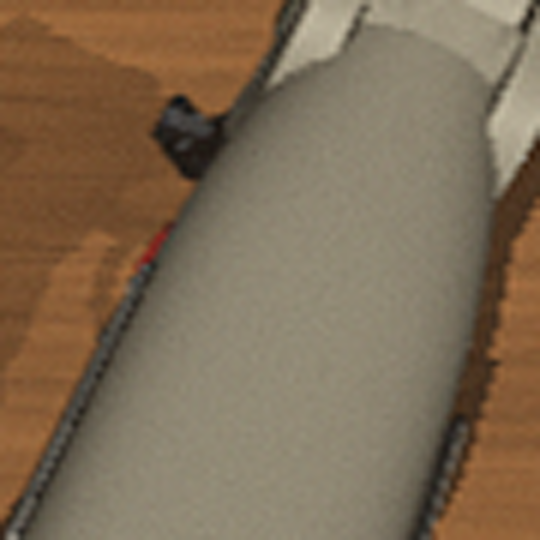

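```bash
python3 - <<'E'
from push import *
z=float(open("zero").read()); th=0; log=[]; un=z; last=z
steps=np.linspace(0,4*np.pi,61)[1:]
for k,sx in enumerate(steps):
    r=step(z+sx); a=ang(); un+=(a-last+np.pi)%(2*np.pi)-np.pi; last=a
    if k%6==5: log.append((round(sx,2),round(un-z,3),*np.round(r,3).tolist()))
    if abs(r[2])>.12 or r[4]<.015: print("ABORT",sx,r); break
print(*log,sep="\n"); hold(.3); o=get_obs(); print(o['t'],"opened",un-z,ang()-z,o['tool_pos'],o['ft_force'],o['opening'])
E
```

```text
(np.float64(1.26), 1.276, 1.782, -0.957, -0.019, 0.055, 0.019)
(np.float64(2.51), 2.531, 2.242, 0.995, -0.018, 0.056, 0.019)
(np.float64(3.77), 3.79, 2.023, -0.683, -0.02, 0.056, 0.018)
(np.float64(5.03), 5.038, 1.838, -3.511, -0.011, 0.055, 0.019)
(np.float64(6.28), 6.302, 2.955, -3.646, -0.019, 0.054, 0.019)
(np.float64(7.54), 7.564, 2.622, -2.19, -0.025, 0.055, 0.019)
(np.float64(8.8), 8.813, 2.689, 0.566, -0.016, 0.056, 0.019)
(np.float64(10.05), 10.067, 1.759, -0.267, -0.014, 0.056, 0.019)
(np.float64(11.31), 11.32, 2.006, -2.487, -0.01, 0.055, 0.019)
(np.float64(12.57), 12.59, 1.934, -1.677, -0.023, 0.054, 0.019)
37.7667 opened 12.589529400140972 0.01742778285908586 [ 0.5893123  -0.18961849  0.1216307 ] [-3.58587447  2.66639412 10.77016068] 0.01846841381583588
```

```bash
python3 - <<'E'
from push import *
import cv2
s=snapshot("scene");cv2.imwrite("pics/s7.png",s["color"][:,:,::-1])
s=snapshot("wrist");cv2.imwrite("pics/w7.png",s["color"][:,:,::-1])
s=snapshot("top");cv2.imwrite("pics/t7.png",cv2.resize(s["color"][140:232,215:305,::-1],None,fx=6,fy=6,interpolation=cv2.INTER_CUBIC))
print(np.abs(get_obs()['joint_velocities']).max(),ang())
E
```

```text
0.0019092718289123473 0.025595912317816508
```

View pics/s7.png

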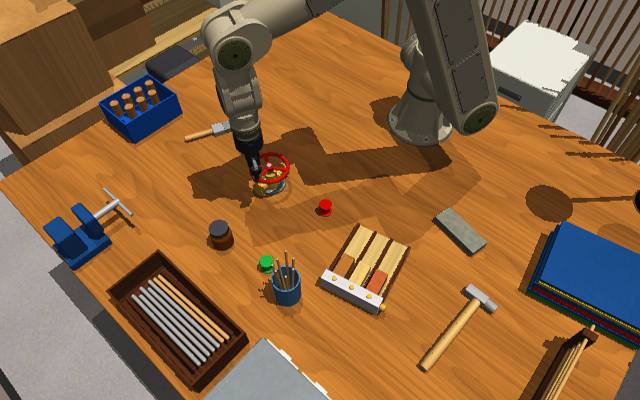

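View pics/w7.png

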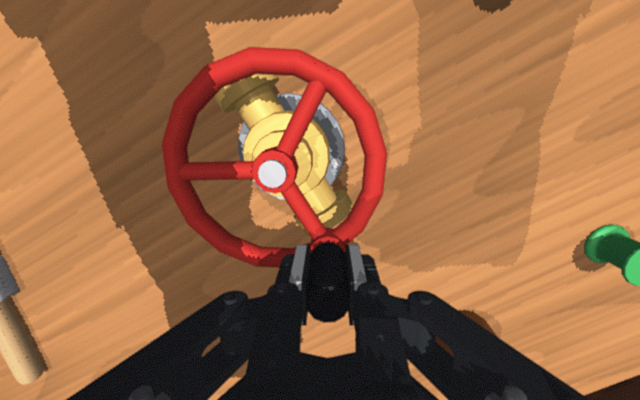

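View pics/t7.png

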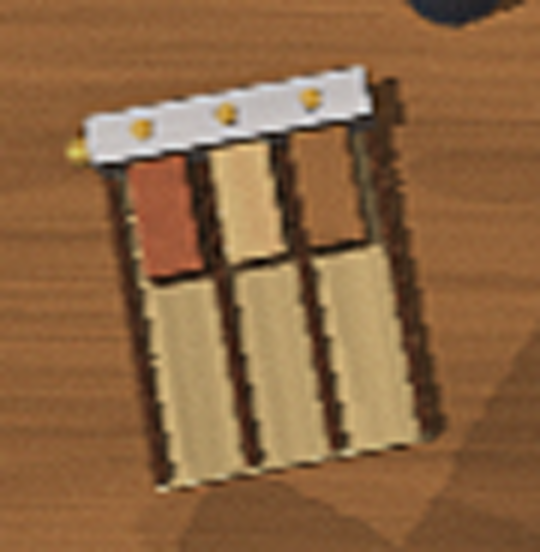

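The blanks are still flush in the top view, with their rear edges near rows 275, 262 and 245 along the tilted bar. The bystanders look to be where they were, and the knob is between the pads at wrist (328,280), over the pipe. I'm handing the job in.

```bash
python3 -c "
from station import *
print(sign_off())"
```

```text
the job is handed in; nothing more can be done
None
```

I finished the job and handed it in at about 38 s of the 69 s allowed; no verdict was reported.

- **Blanks:** I pushed all three against the manifold bar until the contact force reached 8–10 N. The fingers stopped within 0.2 mm of the same depth in every lane. The last pictures show the blanks flush and square.
- **Closing the valve:** I gripped the crank knob and turned the wheel about 0.55 turn clockwise to a hard stop, where the force peaked at about 21 N. The knob then lay over the pipe's +x end, which fits zero.
- **Opening the valve:** I turned it back two turns, measuring 12.58–12.59 rad from the stop by the arm's own position (12.57 wanted). The wheel is standing still.
- **Holding the knob:** The knob is still in the fingers at an opening of 18.5 mm, with the grip set to 60 N. I did not measure the finger contact force directly.
- **Bystanders:** They look unmoved in the scene picture, but I compared them by eye, not by measurement.

One reading disagreed: while the knob was turning, the side force at the wrist had the opposite sign to what the wheel's drag should give. The pictures and the measured angle both show that the wheel followed.

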